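Check specimen pots in at the swing-arm reader

TASK

Check in all the specimen pots standing on the bench in one go: stand them upright in the round aluminium pan on the reader's stage and tap the pan gently from its sides, never gripping or lifting it, until it is centred in the ring mark to within 4 mm. Then swing the sprung reader arm over the pan right to its stop, hold it there a moment, and let it return home. Finally stand the pots upright on the perforated tray, leave the empty pan on the stage, and do not disturb the timer and the brown bottle.

Things in the scene. Friction and masses are not known exactly. Their poses are not given: they have to be found in the camera images.
- pot_1: white specimen pot with screw lid: an upright cylinder 46 mm in diameter (48 over the lid), 62 mm tall, about 55 g, all pots alike; origin at the centre of its underside, z up. Stands on the bench left of the reader at the start. Three or four of the four pots are present; an absent one has no pose.
- pot_2: white specimen pot with screw lid: an upright cylinder 46 mm in diameter (48 over the lid), 62 mm tall, about 55 g, all pots alike; origin at the centre of its underside, z up. Stands on the bench left of the reader at the start. Three or four of the four pots are present; an absent one has no pose.
- pot_3: white specimen pot with screw lid: an upright cylinder 46 mm in diameter (48 over the lid), 62 mm tall, about 55 g, all pots alike; origin at the centre of its underside, z up. Stands on the bench left of the reader at the start. Three or four of the four pots are present; an absent one has no pose.
- pot_4: white specimen pot with screw lid: an upright cylinder 46 mm in diameter (48 over the lid), 62 mm tall, about 55 g, all pots alike; origin at the centre of its underside, z up. Stands on the bench left of the reader at the start. Three or four of the four pots are present; an absent one has no pose.
- pan: loose round open aluminium pan, outer diameter 170 mm, wall 4 mm thick and 28 mm high, inner diameter 162 mm, floor 5 mm thick, about 0.5 kg; stands on the reader's stage, too wide to grip across; slides on the stage when tapped on its outer wall and stops when the push stops. Holds four pots side by side. Origin at the centre of its underside, z up.
- reader: fixed reader: grey square stage plate 290 x 290 mm, 10 mm thick, flat on the bench, with a tongue to its right (-y of its frame) that carries a grey pivot column, 42 mm in diameter, 119 mm tall with the hub of the arm. Origin at the centre of the square plate, on the bench; x points away from the robot when not turned, z up.
- mark (a point): centre of the ring mark on the stage's top surface (10 mm above the bench): a black printed ring, 178 mm inside and 184 mm outside diameter, with four radial ticks. The pan is centred when its origin lies here and an even gap shows all round.
- pivot (a point): point on the vertical axis of the reader arm, level with the middle of its handle, 150 mm above the bench, 30 mm nearer the robot and 200 mm to the right of the mark in the reader's frame.
- lever_handle (a point): middle of the arm's handle, a black upright round post 18 mm in diameter that stands on top of the arm from 115 to 173 mm above the bench, 120 mm from the pivot axis; this point is 149 mm above the bench. The arm itself is a bar (top 115 mm above the bench) with a white head 100 x 84 mm, 202 mm from the pivot, underside 93 mm above the bench, so it passes over pots in the pan.
- reader_arm (a joint): angle of the reader arm about its upright pivot, rad: 0 at home (arm pointing away from the robot, beside the stage), growing anticlockwise seen from above to 1.57 at its stop, where the head is over the ring mark. A spring pulls it home (about 1.2 N at the handle at home, 4 N at the stop); let go, it swings home by itself in about 2 s.
- tray: fixed grey perforated tray to the right of the reader, 195 x 163 mm (its x and y), top 9 mm above the bench, flat; origin at the centre of its underside. There is room for four pots.
- timer: bystander: digital timer 67 x 67 x 19 mm, lying flat beyond the pots; leave alone
- bottle: bystander: brown bottle, 46 mm in diameter, 85 mm tall, just beyond the tray (the nearer of two); leave alone
Mind the look-alikes: they are no part of the job. What is shaped like the pot_2 but green is not meant. Leave any blue look-alike of the pot_3 alone.

How it is judged (in metres and radians):
On the way, in this order (a step that is already met when the one before it is completed fails the run):
1. all pots stand upright in the pan, the pan is centred in the ring mark within 4 mm, at rest and let go (horizontal distance between each of pot_1, pot_2, pot_3, pot_4 and pan below 0.062 m and z of pot_1 in the frame of pan between 0 and 0.012 m and angle between each of pot_1, pot_2, pot_3, pot_4's own z axis and vertical below 0.15 rad and z of pot_2 in the frame of pan between 0 and 0.012 m and z of pot_3 in the frame of pan between 0 and 0.012 m and z of pot_4 in the frame of pan between 0 and 0.012 m and horizontal distance between pan and mark below 0.004 m and angle between pan's own z axis and vertical below 0.05 rad and linear speed of pan below 0.01 m/s and contact force between the fingers and pan below 0.5 N), for 0.3 s.
2. the reader arm is at its stop over the loaded pan, the pan within 5 mm of the centre (horizontal distance between each of pot_1, pot_2, pot_3, pot_4 and pan below 0.062 m and z of pot_1 in the frame of pan between 0 and 0.012 m and angle between each of pot_1, pot_2, pot_3, pot_4's own z axis and vertical below 0.15 rad and z of pot_2 in the frame of pan between 0 and 0.012 m and z of pot_3 in the frame of pan between 0 and 0.012 m and z of pot_4 in the frame of pan between 0 and 0.012 m and horizontal distance between pan and mark below 0.005 m and angle between pan's own z axis and vertical below 0.05 rad and value of joint reader_arm above 1.5 rad), for 0.3 s.
3. the reader arm is back home (value of joint reader_arm below 0.08 rad), for 0.2 s.
At the end, for the whole second after the job is handed in: every pot present stands upright and at rest on the perforated tray, its centre within 95 mm (along the tray's x) and 80 mm (y) of the tray's centre; the reader arm is home (under 0.08 rad); the pan lies flat on the stage, within 100 mm of the mark (x of pot_1 in the frame of tray between -0.095 and 0.095 m and y of pot_1 in the frame of tray between -0.08 and 0.08 m and z of pot_1 in the frame of tray between 0.003 and 0.016 m and angle between each of pot_1, pot_2, pot_3, pot_4's own z axis and vertical below 0.15 rad and linear speed of each of pot_1, pot_2, pot_3, pot_4, pan below 0.02 m/s and x of pot_2 in the frame of tray between -0.095 and 0.095 m and y of pot_2 in the frame of tray between -0.08 and 0.08 m and z of pot_2 in the frame of tray between 0.003 and 0.016 m and x of pot_3 in the frame of tray between -0.095 and 0.095 m and y of pot_3 in the frame of tray between -0.08 and 0.08 m and z of pot_3 in the frame of tray between 0.003 and 0.016 m and x of pot_4 in the frame of tray between -0.095 and 0.095 m and y of pot_4 in the frame of tray between -0.08 and 0.08 m and z of pot_4 in the frame of tray between 0.003 and 0.016 m and value of joint reader_arm below 0.08 rad and horizontal distance between pan and mark below 0.1 m and angle between pan's own z axis and vertical below 0.05 rad); the robot touches nothing.
It fails at once if the pan is lifted (z of pan in the frame of mark above 0.02 m).
It fails at once if the pan is gripped or pushed hard (over 25 N between fingers and pan) (contact force between the fingers and pan above 25 N).
It fails at once if the timer is moved more than 30 mm (distance of timer from where it was at the start of the episode above 0.03 m).
It fails at once if the bottle is moved more than 30 mm (distance of bottle from where it was at the start of the episode above 0.03 m).
Of pot_1, pot_2, pot_3, pot_4 only 3 to 4 are there at a start; the rules pass over those that are not, and their reading is None.
At some moment in a run one of pan may be knocked a few centimetres aside while the robot is not near it.
Once in a run the grip may slacken for a moment while it holds something.
It also fails if it takes over 210 s, if anything falls off the work surface, if the arm or the gripper's body presses on something with over 40 N, if the wrist force passes 120 N, or if a joint passes its speed limit or range.

ROBOT

A 6-joint arm with a two-finger parallel gripper is mounted at the origin on a cart in front of the work surface, level with it; the furniture and walls round the work are solid. World frame = base frame: x ahead of the robot, y to its left, z up, the work surface at z = 0. Lengths are in m, angles in degrees, forces in N, time in s.
With the tool pointing down it reaches from about 0.275 to 0.825 m from the base axis. Payload 4.9 kg.
Tool frame: the origin (TCP) lies on the front face of the gripper's body, between the roots of the fingers; the fingertips stand 73 mm ahead of it and the grasp point (between the pads) lies 54 mm ahead of it (manip.tcp_to_tips is the distance from the TCP to the fingertips, in m); z points along the fingers, y is the line along which they close (so a half turn about z gives the same grasp; the last joint's range is limited). The gripper opens to 85 mm and grips with 20 to 120 N. Pads are 22 mm wide; open, the fingers measure 114 mm over their backs; the gripper's body (76 mm by 85 mm) begins 54 mm behind the grasp point. The pads swing forward as they close: fully open they stand 13 mm farther back than shut.
Start: joints at [65.019, 18.69, -11.035, 60.275, 0, 82.311], TCP at [0.163, 0.525, 0.304] pointing down, gripper open.
Joint ranges: [-152.03, 152.03], [-55.5, 102.48], [-74.3, 77.21], [-110.64, 120.58], [-84.22, 78.4], [-180, 180]. Speed limits (degrees/s): [147.25, 147.25, 180, 180, 180, 180].

INTERFACE

Orientations are given as [roll, pitch, yaw] about the fixed x, y, z axes, in that order (R = Rz(yaw) Ry(pitch) Rx(roll)).
In Python, from plant import manip, read_camera, get_calibration gives the robot as it stands.
- The arm moves only by the shell command python3 -m pendant 'ROWS'. ROWS is a JSON object of lists of equal length, an entry for each row: "rot": the turn, a rotation vector about the tool's x, y, z in rad, a list of three; "dp": the shift along the tool's x, y, z in m, a list of three; "gripper": the finger opening in m, from 0 to 0.0854. A call has 1 to 10 rows; each row is the pose to reach, as a shift and turn from the pose commanded when the call began, along the tool's axes at that moment; what a row does not reach only later rows make up. A row lasts 1/8 s, in which the tool goes at most 62.5 mm and 10.7 degrees, less where a joint would pass 70% of its speed; a pose out of reach is approached as far as the arm can. A call with a gripper value outside its range is refused whole. The fingers move at their own pace and stop on an object; the grip force is fixed at half the most. Time passes only in rows, so rows that repeat a pose let the fingers close. It gives the time, the measured TCP pose, the force, the opening and the grip force at its end, in the units of the state.
- manip.sense(): the state, without advancing time (a new reading comes with each control period).
- read_camera(name): name is "scene" or "top" or "wrist"; returns (picture, depth): 384x512x3 uint8, blue, green, red; 384x512 float32, m along the optical axis (not along the pixel's ray), 0 where there is no reading.
- get_calibration(name): a dict with "vfov" (degrees; the focal length in pixels is half the picture's height over the tangent of half this angle, whatever the lens; pixels are square), "cx", "cy" (the principal point, pixels), "view" (4x4, takes a point from world to camera coordinates). Camera axes: x right, y down, z forward; pixel columns grow to the right and rows downward; lengths in m; the calibration is good to about 2 mm. A picture is of the moment at which its call begins: read the wrist's pose just before it. get_calibration takes no time and is no camera call; for the wrist camera it gives the pose at the moment of the call.
- manip.job_done(): hands the job in; it is judged then, once.
The state is a dict: "clock": time; "joint_positions": joint angles; "joint_vel": joint speeds; "joint_torque": joint torques, N m; "tool_pos": TCP position; "tool_rot": TCP orientation; "ft_force": force on the tool from outside, world axes, zero at the start; "ft_torque": the same for the moment, N m; "opening": finger opening in m; "finger_force": force on a finger pad.
Only numpy, scipy, OpenCV 4.12 (cv2) and the standard library are available. Lean on these libraries where they do the work, as an engineer would, in place of code of your own. Each camera call takes 0.05 s, during which the arm holds its last target. There are 200 camera calls.

## Working session

There is one attempt and no reset: what is moved stays moved. The work goes in short steps, Python scripts to look and compute and a shell command to move; the robot and the scene stay as the last step left them, time stands still between calls to the robot, and variables do not carry over. Pictures are saved under pics/ and viewed, at most 14 in all, crops included, and the job is handed in when it is done.

```bash
ls; mkdir -p pics
python3 - <<'E'
from plant import manip, read_camera, get_calibration
import cv2
for n in("top","scene"):
    p,d=read_camera(n); cv2.imwrite(f"pics/{n}0.png",p); c=get_calibration(n); print(n,c)
print(manip.sense())
E
```

```text
pics
top {'vfov': 49.327854508495776, 'cx': 257.4320901755456, 'cy': 189.98238246583287, 'view': array([[ 0.02374043, -0.99959598, -0.01562892, -0.01893006],
       [-0.9960311 , -0.02230856, -0.08616486,  0.56028193],
       [ 0.08578139,  0.01761248, -0.9961583 ,  1.43683282],
       [ 0.        ,  0.        ,  0.        ,  1.        ]])}
scene {'vfov': 44.94418942801057, 'cx': 255.71061533557423, 'cy': 183.68823940695344, 'view': array([[-0.9716085 ,  0.23658446, -0.00217262,  0.54801877],
       [ 0.18822852,  0.76739093, -0.61292837, -0.00604304],
       [-0.14334208, -0.59593536, -0.79013549,  1.59224059],
       [ 0.        ,  0.        ,  0.        ,  1.        ]])}
{'clock': 0.1, 'joint_positions': array([ 6.50163892e+01,  1.87281202e+01, -1.10871092e+01,  6.02739393e+01,
        4.20429313e-05,  8.23122375e+01]), 'joint_vel': array([-0.05591519, -0.02286974,  0.20674791, -0.00322183,  0.01250454,
       -0.0191585 ]), 'joint_torque': array([ 1.88323334e-03, -4.44240761e+01,  2.63037658e+01,  7.91801809e-03,
       -7.65878463e-05,  5.82600123e-06]), 'tool_pos': array([0.1633191 , 0.5247604 , 0.30317274]), 'tool_rot': array([-1.79911638e+02, -1.19701548e-02,  1.62704142e+02]), 'ft_force': array([-0.24896996, -1.01992079, -0.33609073]), 'ft_torque': array([ 0.03276357, -0.02018855, -0.01676361]), 'finger_force': 0.0, 'opening': 0.08517152964659117}
```

View pics/top0.png

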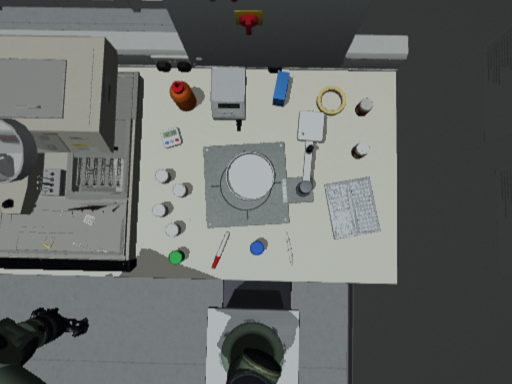

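View pics/scene0.png

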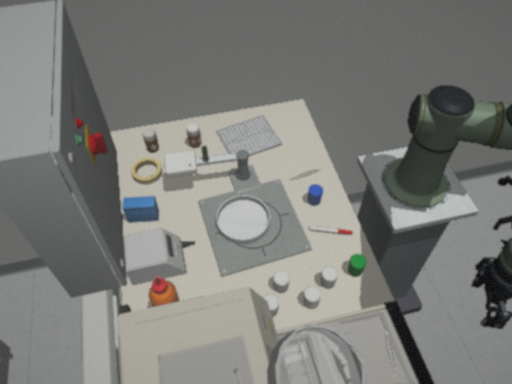

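Top view: four white pots at px (162,176), (180,190), (159,210), (172,229). The look-alikes are the green pot (176,257) and the blue pot (257,248), both excluded by colour. The timer is at (171,138), the pan at (250,177) and the tray at (352,208). The arm is home with its handle at about (309,150), and the near bottle is at (361,150).

```bash
cat > h.py <<'E'
from plant import manip, read_camera, get_calibration
import cv2, numpy as np
def cloud(name):
    c=get_calibration(name); p,d=read_camera(name)
    f=p.shape[0]/2/np.tan(np.radians(c["vfov"])/2)
    v,u=np.mgrid[:p.shape[0],:p.shape[1]]
    P=np.stack([(u-c["cx"])/f*d,(v-c["cy"])/f*d,d],-1)
    V=c["view"]; W=(P-V[:3,3])@V[:3,:3]
    W[d<=0]=np.nan
    return p,W
def proj(name,X,c=None):
    c=c or get_calibration(name); f=192/np.tan(np.radians(c["vfov"])/2)
    q=c["view"][:3,:3]@np.asarray(X,float)+c["view"][:3,3]
    return q[0]/q[2]*f+c["cx"],q[1]/q[2]*f+c["cy"]
def blobs(m,W,amin=15):
    n,l,s,_=cv2.connectedComponentsWithStats(m.astype(np.uint8))
    for i in range(1,n):
        if s[i,4]>=amin:
            Q=W[l==i]; yield l==i,Q.mean(0),Q.min(0),Q.max(0),s[i,4]
def circ(x,y):
    "algebraic circle fit"
    A=np.c_[2*x,2*y,np.ones(len(x))]; s=np.linalg.lstsq(A,x*x+y*y,rcond=None)[0]
    return s[0],s[1],np.sqrt(s[2]+s[0]**2+s[1]**2)
def delta(target,yaw=None):
    "shift in tool axes from present pose to a world TCP target"
    from scipy.spatial.transform import Rotation as R
    s=manip.sense(); r=R.from_euler("xyz",s["tool_rot"],degrees=True)
    return r.inv().apply(np.asarray(target)-s["tool_pos"]).round(4), s["tool_pos"].round(4), s["tool_rot"].round(1)
E
python3 - <<'E'
from h import *
np.set_printoptions(precision=3,suppress=True)
for n in("top","scene"):
    p,W=cloud(n); z=W[...,2]
    for lo,hi in((.045,.075),(.012,.045),(.075,.2)):
        m=(z>lo)&(z<hi)&(W[...,0]>.2)&(W[...,0]<.8)&(abs(W[...,1])<.5)
        print(n,lo)
        for l,c,a,b,k in blobs(m,W): 
            print(c,a[:2],b,k,p[l].mean(0).astype(int))
p,W=cloud("wrist"); cv2.imwrite("pics/w0.png",p); print(get_calibration("wrist"))
E
```

```text
top 0.045
[0.538 0.415 0.06 ] [0.276 0.409] [0.799 0.419 0.075] 418 [36 38 38]
[0.738 0.437 0.055] [0.713 0.436] [0.763 0.439 0.061] 16 [62 66 66]
[ 0.696 -0.345  0.061] [ 0.682 -0.37 ] [ 0.724 -0.334  0.075] 44 [51 57 64]
[0.668 0.437 0.056] [0.643 0.434] [0.693 0.44  0.067] 16 [62 66 65]
[0.606 0.477 0.058] [0.56 0.46] [0.66  0.5   0.074] 131 [107 109 106]
[0.6   0.437 0.056] [0.572 0.435] [0.627 0.44  0.063] 17 [63 66 65]
[0.602 0.325 0.059] [0.578 0.302] [0.626 0.35  0.069] 163 [164 165 160]
[0.554 0.263 0.059] [0.531 0.24 ] [0.576 0.286 0.069] 163 [167 167 162]
[0.483 0.329 0.06 ] [0.461 0.306] [0.505 0.353 0.07 ] 165 [165 165 160]
[0.417 0.282 0.06 ] [0.394 0.26 ] [0.439 0.304 0.07 ] 164 [166 166 161]
[ 0.364 -0.008  0.061] [ 0.341 -0.03 ] [0.385 0.014 0.069] 160 [164  89  48]
[ 0.371 -0.5    0.059] [ 0.357 -0.5  ] [ 0.387 -0.499  0.069] 15 [54 55 52]
[0.326 0.265 0.06 ] [0.304 0.242] [0.348 0.29  0.069] 170 [ 74 138  55]
[ 0.291 -0.499  0.059] [ 0.273 -0.5  ] [ 0.305 -0.499  0.075] 17 [54 54 52]
top 0.012
[0.536 0.416 0.028] [0.283 0.409] [0.799 0.419 0.045] 430 [45 48 48]
[0.
[... 4569 characters left out ...]
0.218 -0.5  ] [ 0.259 -0.493  0.182] 23 [104 107 106]
[ 0.54  -0.498  0.146] [ 0.532 -0.5  ] [ 0.554 -0.494  0.163] 17 [106 109 107]
[ 0.745 -0.498  0.111] [ 0.724 -0.5  ] [ 0.764 -0.494  0.135] 28 [106 108 107]
[ 0.708 -0.355  0.084] [ 0.686 -0.38 ] [ 0.73  -0.334  0.091] 105 [172 175 175]
[ 0.699 -0.167  0.12 ] [ 0.55  -0.224] [ 0.8   -0.132  0.176] 1136 [154 157 155]
[0.389 0.452 0.091] [0.274 0.409] [0.614 0.5   0.103] 2469 [124 129 130]
{'vfov': 59.912616959645945, 'cx': 253.30021857097688, 'cy': 190.77323647720186, 'view': array([[ 0.297,  0.955, -0.001, -0.549],
       [ 0.907, -0.282,  0.313, -0.041],
       [ 0.298, -0.094, -0.95 ,  0.38 ],
       [ 0.   ,  0.   ,  0.   ,  1.   ]])}
```

View pics/w0.png

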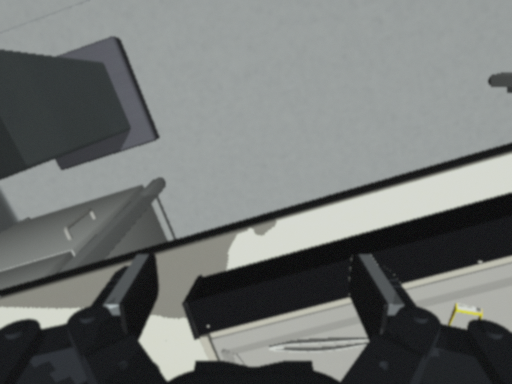

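Both views agree: the white pots stand at A(.417,.283), B(.554,.264), C(.484,.330) and D(.602,.325) with tops at z≈.062. Next I'll square the tool up (yaw 180) and check them close up.

```bash
python3 -m pendant '{"rot":[[0,0,-0.15],[0,0,-0.302],[0,0,-0.302],[0,0,-0.302]],"dp":[[0,0,0],[0,0,0],[0,0,0],[0,0,0]],"gripper":[0.085,0.085,0.085,0.085]}'
python3 - <<'E'
from h import *
print(delta([.35,.30,.36]), manip.tcp_to_tips)
c=get_calibration("wrist")["view"]; print("cam pos",-c[:3,:3].T@c[:3,3], "axis",c[2,:3])
p,W=cloud("top"); z=W[...,2]; X,Y=W[...,0],W[...,1]
# pan wall top
m=(z>.033)&(z<.043)&(np.hypot(X-.613,Y-.022)<.11); print("pan",circ(X[m],Y[m]),m.sum())
m=(z>.005)&(z<.0135)&(X>.4)&(X<.78)&(Y>-.13)&(Y<.2)
print("stage rect",cv2.minAreaRect(np.c_[X[m],Y[m]].astype(np.float32)))
m=(z>.005)&(z<.0135)&(X>.35)&(X<.78)&(Y<-.2)&(Y>-.46)
m=cv2.morphologyEx(m.astype(np.uint8),cv2.MORPH_OPEN,np.ones((5,5)))>0
print("tray rect",cv2.minAreaRect(np.c_[X[m],Y[m]].astype(np.float32)))
m=(z>.15)&(X>.5)&(X<.8)&(Y<-.1)&(Y>-.25); print("handle",W[m].mean(0))
E
```

```text
clock: 0.75
tool_pos: [0.1635, 0.5251, 0.3038]
tool_rot: [-180.0, -0.0, 179.9]
ft_force: [-0.2, 0.5, 0.1]
opening: 0.0848
finger_force: 0.0
(array([-0.187 , -0.2247, -0.0562]), array([0.1635, 0.5251, 0.3038]), array([-180. ,   -0. ,  179.9])) 0.0726
cam pos [0.08298044 0.52427861 0.37390678] axis [ 3.12832129e-01 -6.34402593e-04 -9.49808221e-01]
pan (np.float64(0.6109806558460612), np.float64(0.02238962010496831), np.float64(0.08252929212138162)) 152
stage rect ((0.5879273414611816, 0.03399235010147095), (0.3277544677257538, 0.37579232454299927), 89.9898452758789)
tray rect ((0.5717875957489014, -0.3665376305580139), (0.0179398525506258, 0.02255144715309143), 0.40076473355293274)
handle [ 0.68854538 -0.17236476  0.16843998]
```

```bash
python3 -m pendant '{"rot":[[0,0,0],[0,0,0],[0,0,0],[0,0,0],[0,0,0],[0,0,0],[0,0,0],[0,0,0]],"dp":[[-0.03,-0.037,-0.009],[-0.062,-0.075,-0.018],[-0.093,-0.112,-0.028],[-0.125,-0.15,-0.037],[-0.156,-0.187,-0.046],[-0.187,-0.225,-0.056],[-0.187,-0.225,-0.056],[-0.187,-0.225,-0.056]],"gripper":[0.085,0.085,0.085,0.085,0.085,0.085,0.085,0.085]}'
python3 - <<'E'
from h import *
np.set_printoptions(precision=4,suppress=True)
p,W=cloud("wrist"); cv2.imwrite("pics/w1.png",p); z=W[...,2]
m=(z>.055)&(z<.07)&(W[...,0]<.7)&(W[...,1]<.4)
for l,c,a,b,k in blobs(m,W,300): print(circ(*[W[l][:,i] for i in(0,1)]),(a+b)/2,b[2],k,p[l].mean(0).astype(int))
E
```

```text
clock: 1.8
tool_pos: [0.3503, 0.3003, 0.3598]
tool_rot: [180.0, -0.0, 179.9]
ft_force: [-0.5, -0.2, 0.2]
opening: 0.085
finger_force: 0.0
(np.float64(0.32409179480147615), np.float64(0.26641366591108173), np.float64(0.01695057724075811)) [0.3242 0.2664 0.0595] 0.06381023903104402 1491 [ 57 112  38]
(np.float64(0.4154922974787977), np.float64(0.2829999125051253), np.float64(0.017238452335276454)) [0.4165 0.2828 0.0596] 0.06395416720051213 1234 [112 114 111]
(np.float64(0.4811366183465662), np.float64(0.32981643343202743), np.float64(0.017336698375269435)) [0.4824 0.3302 0.0593] 0.06362604281230079 1084 [139 142 138]
(np.float64(0.5511370055811114), np.float64(0.2635759685486378), np.float64(0.017448130932333463)) [0.5526 0.2633 0.0593] 0.06355962126962288 948 [138 141 137]
(np.float64(0.5996447711306931), np.float64(0.3255784479843259), np.float64(0.017544719543882363)) [0.6018 0.3262 0.0593] 0.06355653712348097 870 [137 139 136]
```

View pics/w1.png

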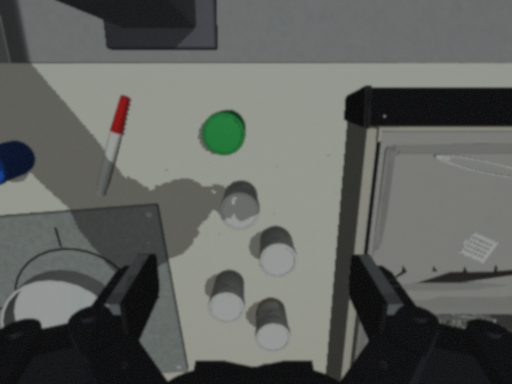

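The wrist view confirms four white pots at px (240,208), (277,257), (228,303) and (271,335). The green one at (223,133) is excluded. Grasping A first.

```bash
python3 -m pendant '{"rot":[[0,0,0],[0,0,0],[0,0,0],[0,0,0],[0,0,0],[0,0,0],[0,0,0],[0,0,0],[0,0,0],[0,0,0]],"dp":[[-0.033,-0.009,0.04],[-0.066,-0.017,0.08],[-0.066,-0.017,0.13],[-0.066,-0.017,0.18],[-0.066,-0.017,0.22],[-0.066,-0.017,0.264],[-0.066,-0.017,0.264],[-0.066,-0.017,0.264],[-0.066,-0.017,0.264],[-0.066,-0.017,0.264]],"gripper":[0.085,0.085,0.085,0.085,0.085,0.085,0.085,0.04,0.04,0.04]}'
python3 -m pendant '{"rot":[[0,0,0],[0,0,0],[0,0,0],[0,0,0],[0,0,0],[0,0,0],[0,0,0],[0,0,0],[0,0,0],[0,0,0]],"dp":[[0,0,0],[0,0,0],[0,0,-0.04],[0,0,-0.08],[0,0,-0.13],[0,0,-0.15],[-0.03,-0.05,-0.15],[-0.05,-0.10,-0.15],[-0.05,-0.15,-0.15],[-0.05,-0.15,-0.15]],"gripper":[0.04,0.04,0.04,0.04,0.04,0.04,0.04,0.04,0.04,0.04]}'
```

```text
clock: 3.1
tool_pos: [0.4178, 0.2841, 0.098]
tool_rot: [179.9, 0.2, -180.0]
ft_force: [-0.9, -0.2, 6.0]
opening: 0.0444
finger_force: 60.7
clock: 4.35
tool_pos: [0.4669, 0.1306, 0.2471]
tool_rot: [-180.0, 0.1, 179.7]
ft_force: [-0.5, 0.4, 0.0]
opening: 0.0447
finger_force: 61.6
```

```bash
python3 -m pendant '{"rot":[[0,0,0],[0,0,0],[0,0,0],[0,0,0],[0,0,0]],"dp":[[-0.03,-0.035,-0.03],[-0.06,-0.07,-0.06],[-0.10,-0.105,-0.10],[-0.10,-0.105,-0.10],[-0.10,-0.105,-0.10]],"gripper":[0.04,0.04,0.04,0.04,0.04]}'
cat >> h.py <<'E'
def panfit(name="wrist",guess=(.611,.022),save=None):
    p,W=cloud(name); z=W[...,2]; X,Y=W[...,0],W[...,1]
    if save: cv2.imwrite(save,p)
    m=(z>.034)&(z<.042)&(abs(np.hypot(X-guess[0],Y-guess[1])-.083)<.02)
    x,y=X[m],Y[m]
    for _ in range(3):
        a,b,r=circ(x,y); k=abs(np.hypot(x-a,y-b)-r)<.004; x,y=x[k],y[k]
    print("pan",round(a,4),round(b,4),"r",round(r,4),k.sum(),"ang cover",np.histogram(np.arctan2(y-b,x-a),8,(-np.pi,np.pi))[0])
    return p,W
def ringfit(p,W,guess,pan):
    "dark ring pixels on stage plane, radius .089-.092"
    z=W[...,2]; X,Y=W[...,0],W[...,1]; g=p.max(-1).astype(int)
    r=np.hypot(X-guess[0],Y-guess[1])
    st=(abs(z-.010)<.005)&(r>.07)&(r<.115)&(np.hypot(X-pan[0],Y-pan[1])>.088)
    bg=cv2.morphologyEx(p.max(-1),cv2.MORPH_CLOSE,np.ones((15,15))).astype(int)
    m=st&(bg-g>25); x,y=X[m],Y[m]
    from scipy.optimize import least_squares
    f=lambda q:np.hypot(x-q[0],y-q[1])-.0905
    s=least_squares(f,guess,loss="soft_l1",f_scale=.001)
    e=f(s.x); print("ring",s.x.round(4),"n",len(x),"inl",(abs(e)<.003).sum(),"cover",np.histogram(np.arctan2(y-s.x[1],x-s.x[0])[abs(e)<.003],8,(-np.pi,np.pi))[0])
    return s.x
E
python3 - <<'E'
from h import *
p,W=panfit(save="pics/w2.png"); ringfit(p,W,(.588,.034),(.611,.022)); print(manip.sense()["tool_pos"])
E
```

```text
clock: 4.97
tool_pos: [0.5662, 0.0291, 0.346]
tool_rot: [180.0, -0.0, -180.0]
ft_force: [0.0, -0.2, -1.3]
opening: 0.0446
finger_force: 61.6
pan 0.61 0.0222 r 0.0823 1238 ang cover [212 200 197  29   1 192 193 214]
ring [0.5834 0.0363] n 934 inl 807 cover [190 128   0   0   0 124 177 188]
[0.56549668 0.0294379  0.34531368]
```

View pics/w2.png

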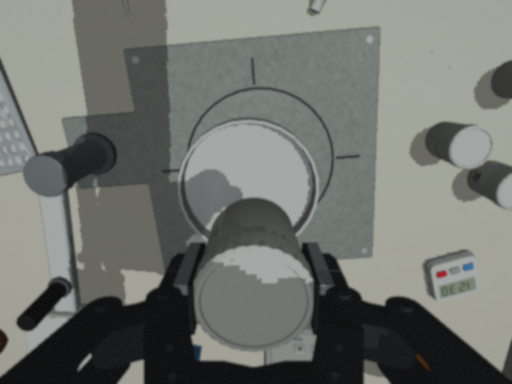

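Wrist view: the pan's centre is at px (248,180), inside the ring whose centre is at (262,160), so the pan is off by (+27,−14) mm. Setting A down near-left in the pan.

```bash
python3 -m pendant '{"rot":[[0,0,0],[0,0,0],[0,0,0],[0,0,0],[0,0,0],[0,0,0],[0,0,0],[0,0,0],[0,0,0],[0,0,0]],"dp":[[-0.009,0.015,0.045],[-0.018,0.031,0.09],[-0.018,0.031,0.13],[-0.018,0.031,0.17],[-0.018,0.031,0.2],[-0.018,0.031,0.215],[-0.018,0.031,0.225],[-0.018,0.031,0.23],[-0.018,0.031,0.231],[-0.018,0.031,0.231]],"gripper":[0.04,0.04,0.04,0.04,0.04,0.04,0.04,0.04,0.04,0.04]}'
python3 -m pendant '{"rot":[[0,0,0],[0,0,0],[0,0,0],[0,0,0],[0,0,0],[0,0,0],[0,0,0],[0,0,0],[0,0,0],[0,0,0]],"dp":[[0,0,0],[0,0,0],[0,0,0],[0,0,-0.03],[0,0,-0.07],[0,0,-0.12],[0.03,0.04,-0.12],[0.06,0.09,-0.12],[0.08,0.14,-0.12],[0.10,0.19,-0.12]],"gripper":[0.062,0.062,0.062,0.062,0.062,0.062,0.085,0.085,0.085,0.085]}'
python3 - <<'E'
from h import *
print(delta([.483,.330,.097]))
E
```

```text
clock: 6.28
tool_pos: [0.5851, 0.0592, 0.1156]
tool_rot: [-180.0, 0.1, -180.0]
ft_force: [-0.7, 0.4, 0.1]
opening: 0.0447
finger_force: 61.6
clock: 7.52
tool_pos: [0.4837, 0.2506, 0.2352]
tool_rot: [180.0, 0.0, 180.0]
ft_force: [0.2, 0.0, 0.8]
opening: 0.0851
finger_force: 0.0
(array([0.0009, 0.0794, 0.1382]), array([0.4837, 0.2506, 0.2352]), array([180.,   0., 180.]))
```

```bash
python3 -m pendant '{"rot":[[0,0,0],[0,0,0],[0,0,0],[0,0,0],[0,0,0],[0,0,0],[0,0,0],[0,0,0],[0,0,0],[0,0,0]],"dp":[[0.001,0.04,0.02],[0.001,0.079,0.04],[0.001,0.079,0.08],[0.001,0.079,0.11],[0.001,0.079,0.138],[0.001,0.079,0.138],[0.001,0.079,0.138],[0.001,0.079,0.138],[0.001,0.079,0.138],[0.001,0.079,0.138]],"gripper":[0.085,0.085,0.085,0.085,0.085,0.085,0.04,0.04,0.04,0.04]}'
python3 -m pendant '{"rot":[[0,0,0],[0,0,0],[0,0,0],[0,0,0],[0,0,0],[0,0,0],[0,0,0],[0,0,0],[0,0,0],[0,0,0]],"dp":[[0,0,0],[0,0,-0.03],[0,0,-0.07],[0,0,-0.12],[0,0,-0.15],[-0.02,-0.05,-0.18],[-0.04,-0.10,-0.2],[-0.06,-0.15,-0.2],[-0.08,-0.20,-0.2],[-0.08,-0.25,-0.2]],"gripper":[0.04,0.04,0.04,0.04,0.04,0.04,0.04,0.04,0.04,0.04]}'
python3 -m pendant '{"rot":[[0,0,0],[0,0,0],[0,0,0]],"dp":[[0,-0.05,0],[0,-0.05,0],[0,-0.05,0]],"gripper":[0.04,0.04,0.04]}'
python3 - <<'E'
from h import *
panfit(save="pics/w3.png")
print(delta([.583,-.016,.113]))
E
```

```text
clock: 8.78
tool_pos: [0.4847, 0.3288, 0.0987]
tool_rot: [179.9, 0.2, -180.0]
ft_force: [-0.3, 0.8, 5.8]
opening: 0.0451
finger_force: 61.1
clock: 10.02
tool_pos: [0.5646, 0.0763, 0.2974]
tool_rot: [-180.0, 0.1, 180.0]
ft_force: [0.3, -0.8, -1.8]
opening: 0.0447
finger_force: 61.4
clock: 10.4
tool_pos: [0.5635, 0.0283, 0.2972]
tool_rot: [180.0, 0.0, 180.0]
ft_force: [-0.4, -0.8, 0.2]
opening: 0.0448
finger_force: 61.5
pan 0.61 0.0222 r 0.0822 1413 ang cover [281 248 195   0   0 161 247 281]
(array([-0.0195, -0.045 ,  0.1841]), array([0.5634, 0.0289, 0.2971]), array([ 180.,    0., -180.]))
```

```bash
python3 -m pendant '{"rot":[[0,0,0],[0,0,0],[0,0,0],[0,0,0],[0,0,0],[0,0,0],[0,0,0],[0,0,0],[0,0,0],[0,0,0]],"dp":[[-0.01,-0.022,0.02],[-0.02,-0.045,0.05],[-0.02,-0.045,0.09],[-0.02,-0.045,0.13],[-0.02,-0.045,0.16],[-0.02,-0.045,0.175],[-0.02,-0.045,0.183],[-0.02,-0.045,0.183],[-0.02,-0.045,0.183],[-0.02,-0.045,0.183]],"gripper":[0.04,0.04,0.04,0.04,0.04,0.04,0.04,0.04,0.06,0.062]}'
python3 -m pendant '{"rot":[[0,0,0],[0,0,0],[0,0,0],[0,0,0],[0,0,0],[0,0,0],[0,0,0],[0,0,0],[0,0,0],[0,0,0]],"dp":[[0,0,0],[0,0,-0.03],[0,0,-0.07],[0,0,-0.12],[0.01,0.05,-0.12],[0.02,0.10,-0.12],[0.03,0.15,-0.12],[0.03,0.20,-0.12],[0.03,0.24,-0.12],[0.03,0.24,-0.12]],"gripper":[0.062,0.062,0.062,0.062,0.085,0.085,0.085,0.085,0.085,0.085]}'
python3 - <<'E'
from h import *
print(delta([.554,.2635,.097]))
p,W=cloud("wrist"); z=W[...,2]
m=(z>.055)&(z<.07)&(W[...,0]<.7)&(W[...,1]<.4)&(W[...,0]>.4)
for l,c,a,b,k in blobs(m,W,300): print((a+b)/2,k)
E
```

```text
clock: 11.7
tool_pos: [0.5841, -0.0168, 0.1146]
tool_rot: [-180.0, 0.1, -180.0]
ft_force: [1.1, -0.8, -0.3]
opening: 0.062
finger_force: 0.0
clock: 12.95
tool_pos: [0.5531, 0.2258, 0.2339]
tool_rot: [180.0, 0.0, -179.7]
ft_force: [1.0, -0.4, 0.0]
opening: 0.0849
finger_force: 0.0
(array([-0.001 ,  0.0376,  0.1369]), array([0.5531, 0.2258, 0.2339]), array([ 180. ,    0. , -179.7]))
[0.55345092 0.26308426 0.05936952] 2961
[0.58016819 0.06575557 0.06248433] 632
[0.59945429 0.32529662 0.05940771] 2100
```

```bash
python3 -m pendant '{"rot":[[0,0,0],[0,0,0],[0,0,0],[0,0,0],[0,0,0],[0,0,0],[0,0,0],[0,0,0],[0,0,0],[0,0,0]],"dp":[[-0.001,0.037,0.02],[-0.001,0.037,0.05],[-0.001,0.037,0.08],[-0.001,0.037,0.11],[-0.001,0.037,0.137],[-0.001,0.037,0.137],[-0.001,0.037,0.137],[-0.001,0.037,0.137],[-0.001,0.037,0.137],[-0.001,0.037,0.137]],"gripper":[0.085,0.085,0.085,0.085,0.085,0.085,0.04,0.04,0.04,0.04]}'
python3 -m pendant '{"rot":[[0,0,0],[0,0,0],[0,0,0],[0,0,0],[0,0,0],[0,0,0],[0,0,0],[0,0,0],[0,0,0],[0,0,0]],"dp":[[0,0,0],[0,0,-0.03],[0,0,-0.07],[0,0,-0.12],[0,0,-0.15],[0,-0.05,-0.18],[-0.01,-0.10,-0.2],[-0.01,-0.15,-0.2],[-0.01,-0.20,-0.2],[-0.01,-0.20,-0.2]],"gripper":[0.04,0.04,0.04,0.04,0.04,0.04,0.04,0.04,0.04,0.04]}'
python3 - <<'E'
from h import *
p,W=panfit(save="pics/w4.png")
z=W[...,2]
m=(z>.07)&(z<.085)&(abs(W[...,1]-.02)<.1)&(W[...,0]>.5)&(W[...,0]<.7)
for l,c,a,b,k in blobs(m,W,300): print((a+b)/2,k)
print(delta([.638,.061,.113]))
E
```

```text
clock: 14.25
tool_pos: [0.5558, 0.2605, 0.0987]
tool_rot: [180.0, 0.2, -180.0]
ft_force: [-0.6, -0.6, 6.0]
opening: 0.0447
finger_force: 61.1
clock: 15.5
tool_pos: [0.5645, 0.0572, 0.2973]
tool_rot: [-180.0, 0.0, 179.7]
ft_force: [-0.2, 0.6, -0.4]
opening: 0.0449
finger_force: 61.5
pan 0.61 0.0223 r 0.0823 1430 ang cover [275 263 264  10   0  96 238 284]
[ 0.58225726 -0.01705952  0.07446646] 2071
[0.57545709 0.05799821 0.07482393] 1188
(array([-0.0735,  0.0023,  0.1843]), array([0.5645, 0.0589, 0.2973]), array([180. ,   0. , 179.8]))
```

View pics/w4.png

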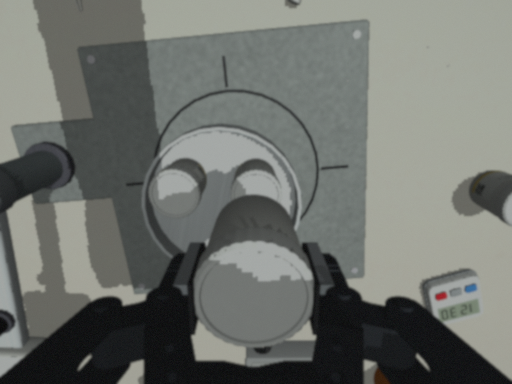

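The pots in the pan are upright, at px (178,190) and (257,185), and the pan hasn't moved. B goes far-left.

```bash
python3 -m pendant '{"rot":[[0,0,0],[0,0,0],[0,0,0],[0,0,0],[0,0,0],[0,0,0],[0,0,0],[0,0,0],[0,0,0],[0,0,0]],"dp":[[-0.04,0.003,0.0],[-0.076,0.003,0.04],[-0.076,0.003,0.09],[-0.076,0.003,0.13],[-0.076,0.003,0.16],[-0.076,0.003,0.175],[-0.076,0.003,0.183],[-0.076,0.003,0.183],[-0.076,0.003,0.183],[-0.076,0.003,0.183]],"gripper":[0.04,0.04,0.04,0.04,0.04,0.04,0.04,0.04,0.06,0.062]}'
python3 -m pendant '{"rot":[[0,0,0],[0,0,0],[0,0,0],[0,0,0],[0,0,0],[0,0,0],[0,0,0],[0,0,0],[0,0,0],[0,0,0]],"dp":[[0,0,0],[0,0,-0.03],[0,0,-0.07],[0,0,-0.12],[0.01,0.05,-0.12],[0.02,0.10,-0.12],[0.03,0.15,-0.12],[0.035,0.20,-0.12],[0.037,0.22,-0.12],[0.037,0.22,-0.12]],"gripper":[0.062,0.062,0.062,0.062,0.085,0.085,0.085,0.085,0.085,0.085]}'
python3 - <<'E'
from h import *
print(delta([.602,.3255,.097]))
E
```

```text
clock: 16.8
tool_pos: [0.6411, 0.0633, 0.1147]
tool_rot: [180.0, 0.1, -180.0]
ft_force: [-0.4, -0.2, -0.0]
opening: 0.0619
finger_force: 0.0
clock: 18.05
tool_pos: [0.6033, 0.2842, 0.2337]
tool_rot: [-180.0, 0.0, -179.9]
ft_force: [-0.0, -0.4, 0.5]
opening: 0.0844
finger_force: 0.0
(array([0.0012, 0.0414, 0.1367]), array([0.6033, 0.2842, 0.2337]), array([-180. ,    0. , -179.9]))
```

```bash
python3 -m pendant '{"rot":[[0,0,0],[0,0,0],[0,0,0],[0,0,0],[0,0,0],[0,0,0],[0,0,0],[0,0,0],[0,0,0],[0,0,0]],"dp":[[0.001,0.041,0.02],[0.001,0.041,0.05],[0.001,0.041,0.08],[0.001,0.041,0.11],[0.001,0.041,0.137],[0.001,0.041,0.137],[0.001,0.041,0.137],[0.001,0.041,0.137],[0.001,0.041,0.137],[0.001,0.041,0.137]],"gripper":[0.085,0.085,0.085,0.085,0.085,0.085,0.04,0.04,0.04,0.04]}'
python3 -m pendant '{"rot":[[0,0,0],[0,0,0],[0,0,0],[0,0,0],[0,0,0],[0,0,0],[0,0,0],[0,0,0],[0,0,0],[0,0,0]],"dp":[[0,0,0],[0,0,-0.03],[0,0,-0.07],[0,0,-0.12],[0.02,-0.05,-0.15],[0.04,-0.10,-0.18],[0.04,-0.15,-0.2],[0.04,-0.20,-0.2],[0.04,-0.25,-0.2],[0.04,-0.30,-0.2]],"gripper":[0.04,0.04,0.04,0.04,0.04,0.04,0.04,0.04,0.04,0.04]}'
python3 -m pendant '{"rot":[[0,0,0],[0,0,0]],"dp":[[0,0,0],[0,0,0]],"gripper":[0.04,0.04]}'
python3 - <<'E'
from h import *
p,W=panfit(save="pics/w5.png")
z=W[...,2]
m=(z>.07)&(z<.085)&(abs(W[...,1]-.02)<.1)&(W[...,0]>.5)&(W[...,0]<.7)
for l,c,a,b,k in blobs(m,W,300): print((a+b)/2,k)
print(delta([.639,-.016,.113]))
E
```

```text
clock: 19.3
tool_pos: [0.6038, 0.3246, 0.0989]
tool_rot: [180.0, 0.2, -180.0]
ft_force: [1.3, -1.1, 6.5]
opening: 0.0449
finger_force: 61.3
clock: 20.55
tool_pos: [0.5623, 0.0228, 0.2974]
tool_rot: [-180.0, 0.0, -180.0]
ft_force: [0.2, 0.4, -0.7]
opening: 0.045
finger_force: 61.4
clock: 20.8
tool_pos: [0.5625, 0.0244, 0.2971]
tool_rot: [180.0, 0.0, 180.0]
ft_force: [0.3, 0.9, -0.9]
opening: 0.0446
finger_force: 61.5
pan 0.61 0.0222 r 0.0822 1386 ang cover [278 247 178   0   0 160 241 282]
[ 0.58261852 -0.0170619   0.07423763] 1911
[0.58374757 0.05818808 0.07478412] 1747
(array([-0.0765, -0.0411,  0.184 ]), array([0.5625, 0.025 , 0.297 ]), array([ 180. ,    0. , -179.9]))
```

```bash
python3 -m pendant '{"rot":[[0,0,0],[0,0,0],[0,0,0],[0,0,0],[0,0,0],[0,0,0],[0,0,0],[0,0,0],[0,0,0],[0,0,0]],"dp":[[-0.04,-0.02,0.0],[-0.077,-0.041,0.04],[-0.077,-0.041,0.09],[-0.077,-0.041,0.13],[-0.077,-0.041,0.16],[-0.077,-0.041,0.175],[-0.077,-0.041,0.183],[-0.077,-0.041,0.183],[-0.077,-0.041,0.183],[-0.077,-0.041,0.183]],"gripper":[0.04,0.04,0.04,0.04,0.04,0.04,0.04,0.04,0.06,0.062]}'
python3 -m pendant '{"rot":[[0,0,0],[0,0,0],[0,0,0],[0,0,0],[0,0,0],[0,0,0],[0,0,0],[0,0,0],[0,0,0],[0,0,0]],"dp":[[0,0,0],[0,0,-0.03],[0,0,-0.07],[0,0,-0.12],[0.03,0.01,-0.17],[0.06,0.02,-0.21],[0.09,0.03,-0.24],[0.1,0.04,-0.25],[0.1,0.04,-0.25],[0.1,0.04,-0.25]],"gripper":[0.062,0.062,0.062,0.062,0.085,0.085,0.085,0.085,0.085,0.085]}'
python3 - <<'E'
from h import *
p,W=panfit(save="pics/w6.png")
z=W[...,2]
m=(z>.07)&(z<.085)&(abs(W[...,1]-.02)<.1)&(W[...,0]>.5)&(W[...,0]<.7)
for l,c,a,b,k in blobs(m,W,300): print((a+b)/2,k)
ringfit(p,W,(.585,.036),(.61,.022))
m=(z>.112)&(z<.125)&(W[...,1]<-.1)&(W[...,1]>-.3)
for l,c,a,b,k in blobs(m,W,100): print("col",a,b,k)
print(manip.sense()["tool_pos"])
E
```

```text
clock: 22.1
tool_pos: [0.6402, -0.0168, 0.1147]
tool_rot: [-180.0, 0.1, -180.0]
ft_force: [-0.5, -0.1, 0.6]
opening: 0.0621
finger_force: 0.0
clock: 23.35
tool_pos: [0.54, 0.0231, 0.3624]
tool_rot: [-180.0, -0.1, -180.0]
ft_force: [-0.2, 0.2, 0.6]
opening: 0.085
finger_force: 0.0
pan 0.61 0.0222 r 0.0824 1170 ang cover [195 168 120 111 109 117 164 186]
[ 0.58238151 -0.01694059  0.07467749] 1363
[0.58348628 0.05820483 0.074354  ] 1368
[ 0.63797553 -0.01726727  0.07430507] 1221
[0.6383716  0.06273768 0.0742962 ] 1224
ring [0.5833 0.0364] n 825 inl 705 cover [175 113   0   0   0 104 149 164]
col [ 0.54852646 -0.18503141  0.1120128 ] [ 0.7010466  -0.1435692   0.12499789] 3296
[0.53994206 0.02297827 0.3622259 ]
```

View pics/w6.png

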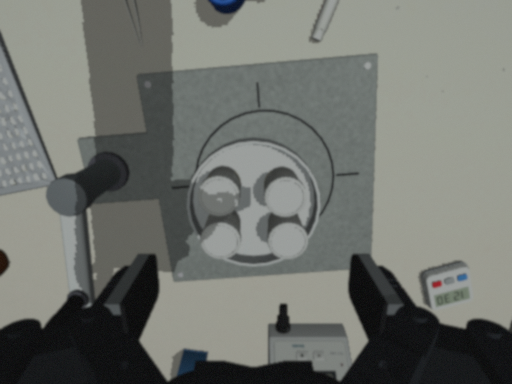

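All four pots stand in the pan, at px (220,195), (284,195), (220,240) and (288,240). Needed shift is (−26.7,+14.2) mm. I'll push with both fingers straddling the wall along that diagonal, with yaw at 152°.

```bash
python3 -m pendant '{"rot":[[0,0,0],[0,0,0.1],[0,0,0.25],[0,0,0.4],[0,0,0.489],[0,0,0.489],[0,0,0.489],[0,0,0.489]],"dp":[[-0.04,-0.01,0.02],[-0.08,-0.025,0.05],[-0.12,-0.04,0.09],[-0.16,-0.05,0.13],[-0.172,-0.055,0.16],[-0.172,-0.055,0.18],[-0.172,-0.055,0.18],[-0.172,-0.055,0.18]],"gripper":[0.06,0.06,0.06,0.06,0.06,0.06,0.06,0.06]}'
python3 - <<'E'
from h import *
print(delta([.7115,-.032,.087]))
E
```

```text
clock: 24.4
tool_pos: [0.7118, -0.0319, 0.1838]
tool_rot: [-180.0, -0.0, 152.0]
ft_force: [-0.0, 0.5, 0.2]
opening: 0.0598
finger_force: 0.0
(array([ 0.0003, -0.0002,  0.0968]), array([ 0.7118, -0.0319,  0.1838]), array([-180.,   -0.,  152.]))
```

```bash
python3 -m pendant '{"rot":[[0,0,0],[0,0,0],[0,0,0],[0,0,0],[0,0,0],[0,0,0],[0,0,0],[0,0,0],[0,0,0],[0,0,0]],"dp":[[0,0,0.03],[0,0,0.06],[0,0,0.085],[0,0,0.096],[0,0,0.096],[0.006,0,0.096],[0.012,0,0.096],[0.016,0,0.096],[0.019,0,0.096],[0.022,0,0.096]],"gripper":[0.06,0.06,0.06,0.06,0.06,0.06,0.06,0.06,0.06,0.06]}'
python3 -m pendant '{"rot":[[0,0,0],[0,0,0],[0,0,0],[0,0,0],[0,0,0],[0,0,0],[0,0,0],[0,0,0]],"dp":[[0.003,0,0],[0.006,0,0],[0.009,0,0],[0.012,0,0],[0.014,0,0],[0.016,0,0],[0.016,0,0],[0.016,0,0]],"gripper":[0.06,0.06,0.06,0.06,0.06,0.06,0.06,0.06]}'
python3 - <<'E'
from h import *
panfit("top",(.600,.028));
E
```

```text
clock: 25.65
tool_pos: [0.6921, -0.0213, 0.088]
tool_rot: [180.0, 0.0, 152.0]
ft_force: [0.1, -0.0, 0.1]
opening: 0.0597
finger_force: 0.0
clock: 26.65
tool_pos: [0.6779, -0.0138, 0.0879]
tool_rot: [-180.0, -0.0, 152.0]
ft_force: [1.7, -1.2, 0.1]
opening: 0.0597
finger_force: 0.8
pan 0.5993 0.0276 r 0.083 31 ang cover [ 0  5  2  0  0 15  9  0]
```

```bash
python3 -m pendant '{"rot":[[0,0,0],[0,0,0],[0,0,0],[0,0,0],[0,0,0],[0,0,0],[0,0,0],[0,0,0]],"dp":[[0.003,0,0],[0.006,0,0],[0.009,0,0],[0.012,0,0],[0.013,0,0],[0.013,0,0],[0.004,0,0],[0.0,0,0]],"gripper":[0.06,0.06,0.06,0.06,0.06,0.06,0.06,0.06]}'
python3 - <<'E'
from h import *
print(manip.sense()["tool_pos"])
for _ in range(2): p,W=panfit("wrist",(.588,.034)) 
ringfit(p,W,(.583,.036),(.588,.034)); cv2.imwrite("pics/w7.png",p)
E
```

```text
clock: 27.7
tool_pos: [0.6782, -0.014, 0.0876]
tool_rot: [-180.0, -0.1, 152.0]
ft_force: [1.5, 0.3, -0.4]
opening: 0.06
finger_force: 0.0
[ 0.67818014 -0.01404467  0.08759269]
pan 0.5896 0.0321 r 0.0804 4309 ang cover [   0 1339  435  450 2085    0    0    0]
pan 0.5896 0.0321 r 0.0804 4400 ang cover [   0 1353  435  500 2112    0    0    0]
ring [0.6048 0.0146] n 382 inl 164 cover [ 0 82  0  0 82  0  0  0]
```

```bash
python3 -m pendant '{"rot":[[0,0,0],[0,0,0],[0,0,0],[0,0,0],[0,0,0],[0,0,0],[0,0,0],[0,0,0],[0,0,0],[0,0,0]],"dp":[[-0.005,0,-0.03],[-0.005,0,-0.08],[-0.005,0,-0.13],[0.02,0,-0.17],[0.06,0,-0.20],[0.1,0,-0.23],[0.14,0,-0.26],[0.172,0,-0.275],[0.172,0,-0.275],[0.172,0,-0.275]],"gripper":[0.06,0.06,0.06,0.06,0.06,0.085,0.085,0.085,0.085,0.085]}'
python3 - <<'E'
from h import *
for _ in range(2): p,W=panfit("wrist",(.588,.034)) 
ringfit(p,W,(.5833,.0364),(.588,.034)); cv2.imwrite("pics/w7.png",p)
E
```

```text
clock: 29.05
tool_pos: [0.5264, 0.0668, 0.3627]
tool_rot: [-180.0, 0.0, 152.0]
ft_force: [-0.7, -0.3, -0.3]
opening: 0.0853
finger_force: 0.0
pan 0.5867 0.0343 r 0.0823 1203 ang cover [176 156  98 125 113 151 181 203]
pan 0.5867 0.0344 r 0.0824 1201 ang cover [177 164  97 114 117 150 185 197]
ring [0.5835 0.0364] n 782 inl 643 cover [161  44   0   0   0 107 161 170]
```

View pics/w7.png

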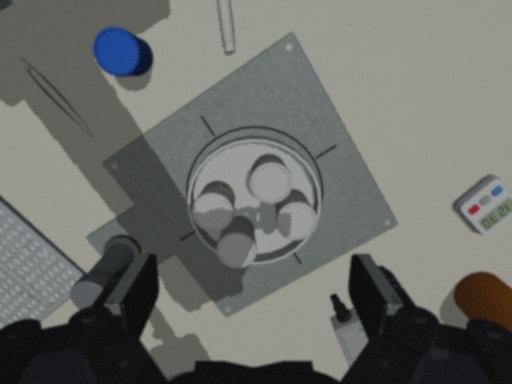

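The pan is 3.8 mm short along the same diagonal, so I'll repeat the push with a set endpoint.

```bash
python3 -m pendant '{"rot":[[0,0,0],[0,0,0],[0,0,0],[0,0,0],[0,0,0],[0,0,0],[0,0,0],[0,0,0],[0,0,0],[0,0,0]],"dp":[[-0.05,0,0.04],[-0.1,0,0.09],[-0.15,0,0.14],[-0.185,0,0.17],[-0.185,0,0.21],[-0.185,0,0.25],[-0.185,0,0.275],[-0.185,0,0.275],[-0.175,0,0.275],[-0.165,0,0.275]],"gripper":[0.06,0.06,0.06,0.06,0.06,0.06,0.06,0.06,0.06,0.06]}'
python3 - <<'E'
from h import *
print(delta([.6629,-.0059,.0876]))
E
```

```text
clock: 30.4
tool_pos: [0.6721, -0.0104, 0.0893]
tool_rot: [180.0, 0.1, 152.0]
ft_force: [0.1, 1.0, 0.4]
opening: 0.0602
finger_force: 0.0
(array([ 0.0103, -0.0003,  0.0017]), array([ 0.6721, -0.0104,  0.0893]), array([1.80e+02, 1.00e-01, 1.52e+02]))
```

Then push, back off and return to the view pose.

```bash
python3 -m pendant '{"rot":[[0,0,0],[0,0,0],[0,0,0],[0,0,0],[0,0,0],[0,0,0],[0,0,0],[0,0,0]],"dp":[[0.002,0,0],[0.004,0,0],[0.006,0,0],[0.008,0,0],[0.0105,0,0],[0.0105,0,0],[0.0105,0,0],[-0.005,0,0]],"gripper":[0.06,0.06,0.06,0.06,0.06,0.06,0.06,0.06]}'
python3 -m pendant '{"rot":[[0,0,0],[0,0,0],[0,0,0],[0,0,0],[0,0,0],[0,0,0],[0,0,0],[0,0,0],[0,0,0],[0,0,0]],"dp":[[-0.005,0,-0.03],[-0.005,0,-0.08],[-0.005,0,-0.13],[0.02,0,-0.17],[0.06,0,-0.20],[0.1,0,-0.23],[0.14,0,-0.26],[0.172,0,-0.275],[0.172,0,-0.275],[0.172,0,-0.275]],"gripper":[0.06,0.06,0.06,0.06,0.06,0.085,0.085,0.085,0.085,0.085]}'
python3 - <<'E'
from h import *
for _ in range(2): p,W=panfit("wrist",(.5835,.036)) 
ringfit(p,W,(.5833,.0364),(.585,.036)); print(manip.sense()["tool_pos"])
z=W[...,2]
m=(z>.112)&(z<.125)&(W[...,1]<-.1)&(W[...,1]>-.3)
for l,c,a,b,k in blobs(m,W,100): print("col",a,b,k)
p,W=cloud("top"); z=W[...,2]
m=(z>.16)&(z<.18)&(W[...,1]<-.1)&(W[...,1]>-.25)&(W[...,0]>.6)
for l,c,a,b,k in blobs(m,W,5): print("handle",(a+b)/2,k)
m=(z>.08)&(z<.14)&(W[...,1]<-.1)&(W[...,1]>-.25)&(W[...,0]>.7)&(W[...,0]<.9)
for l,c,a,b,k in blobs(m,W,30): print("head",a,b,k)
E
```

```text
clock: 31.4
tool_pos: [0.6747, -0.0121, 0.0874]
tool_rot: [-180.0, -0.2, 152.0]
ft_force: [0.0, -0.5, -0.6]
opening: 0.0596
finger_force: 0.0
clock: 32.65
tool_pos: [0.5242, 0.0679, 0.3623]
tool_rot: [-180.0, -0.1, 152.0]
ft_force: [0.3, -0.8, -0.2]
opening: 0.0853
finger_force: 0.0
pan 0.5836 0.0361 r 0.0824 1213 ang cover [179 156 100 125 115 150 184 204]
pan 0.5836 0.0361 r 0.0823 1207 ang cover [176 159  99 125 114 152 183 199]
ring [0.5835 0.0363] n 775 inl 622 cover [156  37   0   0   0 100 162 167]
[0.52459448 0.06748188 0.36183345]
col [ 0.54863173 -0.1849129   0.11220513] [ 0.57661682 -0.14441928  0.12082479] 673
handle [ 0.96533108 -0.17501198  0.16998483] 118
handle [ 0.68924548 -0.17303526  0.17136132] 27
head [ 0.70206062 -0.22250755  0.10061371] [ 0.82216516 -0.13384953  0.1348651 ] 810
```

The pan is now centred to 0.3 mm. Column at (.5696,−.1647) and handle at (.689,−.173) put the arm at −4° in world axes, with its stop at 86°. I'll fork the handle with the fingers.

```bash
python3 -m pendant '{"rot":[[0,0,0],[0,0,-0.1],[0,0,-0.2],[0,0,-0.3],[0,0,-0.419],[0,0,-0.419],[0,0,-0.419],[0,0,-0.419],[0,0,-0.419]],"dp":[[-0.045,-0.023,0],[-0.09,-0.046,0],[-0.135,-0.07,0],[-0.18,-0.092,0],[-0.22,-0.115,0.02],[-0.258,-0.135,0.04],[-0.258,-0.135,0.06],[-0.258,-0.135,0.06],[-0.258,-0.135,0.06]],"gripper":[0.05,0.05,0.05,0.05,0.05,0.05,0.05,0.05,0.05]}'
python3 - <<'E'
from h import *
print(delta([.689,-.173,.199]))
p,W=cloud("wrist"); cv2.imwrite("pics/w8.png",p); z=W[...,2]
m=(z>.163)&(z<.18)&(np.hypot(W[...,0]-.689,W[...,1]+.173)<.03)
for l,c,a,b,k in blobs(m,W,20): print("handle",(a+b)/2,k)
E
```

```text
clock: 33.92
tool_pos: [0.6889, -0.1725, 0.3032]
tool_rot: [180.0, -0.0, 176.0]
ft_force: [0.0, 0.6, 0.4]
opening: 0.0499
finger_force: 0.0
(array([-1.000e-04, -5.000e-04,  1.042e-01]), array([ 0.6889, -0.1725,  0.3032]), array([180.,  -0., 176.]))
handle [ 0.68891797 -0.17338843  0.16893833] 639
```

View pics/w8.png

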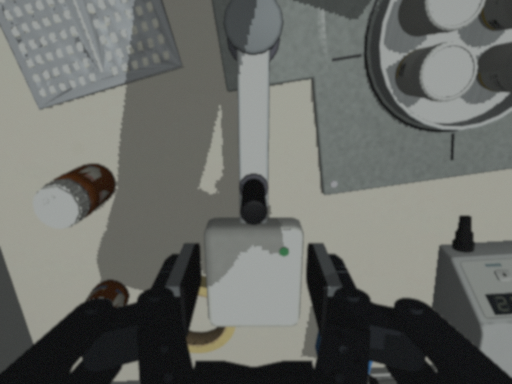

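Handle confirmed at px (254,200). Descending, closing the fork to a loose 24 mm, and swinging.

```bash
python3 -m pendant '{"rot":[[0,0,0],[0,0,0],[0,0,0],[0,0,0],[0,0,0],[0,0,0]],"dp":[[0,-0.001,0.04],[0,-0.001,0.08],[0,-0.001,0.104],[0,-0.001,0.104],[0,-0.001,0.104],[0,-0.001,0.104]],"gripper":[0.05,0.05,0.05,0.024,0.024,0.024]}'
python3 -m pendant '{"rot":[[0,0,-0.087],[0,0,-0.227],[0,0,-0.384],[0,0,-0.541],[0,0,-0.698],[0,0,-0.855],[0,0,-1.012],[0,0,-1.169],[0,0,-1.292],[0,0,-1.379]],"dp":[[0.0005,0.0105,0],[0.0031,0.027,0],[0.0087,0.045,0],[0.0171,0.0618,0],[0.0281,0.0771,0],[0.0413,0.0906,0],[0.0564,0.1018,0],[0.0731,0.1105,0],[0.0869,0.1154,0],[0.0971,0.1178,0]],"gripper":[0.024,0.024,0.024,0.024,0.024,0.024,0.024,0.024,0.024,0.024]}'
python3 - <<'E'
from h import *
s=manip.sense(); d=s["tool_pos"][:2]-[.5696,-.1647]; print(np.hypot(*d),np.degrees(np.arctan2(d[1],d[0])),s["tool_rot"])
E
```

```text
clock: 34.72
tool_pos: [0.6898, -0.1737, 0.2012]
tool_rot: [-179.9, 0.2, 176.0]
ft_force: [0.1, 0.6, -0.5]
opening: 0.0239
finger_force: 0.0
clock: 35.98
tool_pos: [0.602, -0.0491, 0.2008]
tool_rot: [-179.7, 0.1, -104.8]
ft_force: [5.6, 0.1, -2.5]
opening: 0.0242
finger_force: 2.4
0.12003939564168292 74.34459372841954 [-1.79651136e+02  6.56122760e-02 -1.04783715e+02]
```

```bash
python3 -m pendant '{"rot":[[0,0,-0.052],[0,0,-0.105],[0,0,-0.157],[0,0,-0.192],[0,0,-0.209],[0,0,-0.209],[0,0,-0.209]],"dp":[[0.0002,0.0063,0],[0.0007,0.0125,0],[0.0015,0.0188,0],[0.0022,0.0229,0],[0.0026,0.0249,0],[0.0026,0.0249,0],[0.0026,0.0249,0]],"gripper":[0.024,0.024,0.024,0.024,0.024,0.024,0.024]}'
cat >> h.py <<'E'
def arm():
    p,W=cloud("top"); z=W[...,2]; X,Y=W[...,0],W[...,1]
    r=np.hypot(X-.5696,Y+.1647)
    m=(z>.10)&(z<.137)&(r>.155)&(r<.25)&(abs(p.max(-1).astype(int)-p.min(-1))<40)&(p.max(-1)>90)&(Y<.13)&(Y>-.26)
    a=np.degrees(np.arctan2(Y[m].mean()+.1647,X[m].mean()-.5696)); print("head",X[m].mean(),Y[m].mean(),m.sum(),"world ang",a,"joint~",np.radians(a+4))
E
python3 - <<'E'
from h import *
s=manip.sense(); d=s["tool_pos"][:2]-[.5696,-.1647]; print(np.hypot(*d),np.degrees(np.arctan2(d[1],d[0])),s["ft_force"])
arm()
p,W=cloud("scene"); cv2.imwrite("pics/s1.png",p)
E
```

```text
clock: 36.85
tool_pos: [0.576, -0.0456, 0.1995]
tool_rot: [-179.9, -0.0, -93.0]
ft_force: [4.8, 0.5, 2.0]
opening: 0.0237
finger_force: 1.9
0.11923668616967237 86.90096931751513 [4.75104311 0.48300108 1.9917797 ]
head 0.5868483936195358 0.058016472869429944 390 world ang 85.57153798959571 joint~ 1.5633182539936274
```

View pics/s1.png

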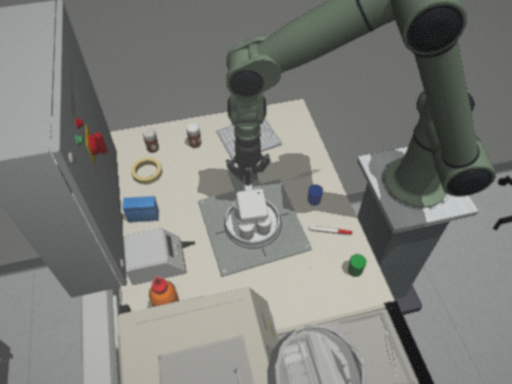

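The head sits over the pan at px (252,207). I'll nudge it 3 mm toward the stop, hold, and check the pan.

```bash
python3 -m pendant '{"rot":[[0,0,-0.02],[0,0,-0.02],[0,0,-0.02],[0,0,-0.02],[0,0,-0.02],[0,0,-0.02],[0,0,-0.02]],"dp":[[0,0.003,0],[0,0.003,0],[0,0.003,0],[0,0.003,0],[0,0.003,0],[0,0.003,0],[0,0.003,0]],"gripper":[0.024,0.024,0.024,0.024,0.024,0.024,0.024]}'
python3 - <<'E'
from h import *
s=manip.sense(); d=s["tool_pos"][:2]-[.5696,-.1647]; print(np.hypot(*d),np.degrees(np.arctan2(d[1],d[0])),s["ft_force"])
arm(); panfit("top",(.5836,.0361)); panfit("scene",(.5836,.0361))
E
```

```text
clock: 37.83
tool_pos: [0.5741, -0.0457, 0.1991]
tool_rot: [-179.8, -0.0, -91.9]
ft_force: [9.6, -1.1, 0.9]
opening: 0.0239
finger_force: 4.5
0.11913164197043881 87.83557641960412 [ 9.5899463  -1.09501804  0.85725487]
head 0.5837753584559124 0.05835051573413701 394 world ang 86.36361562852302 joint~ 1.5771426167243319
pan 0.5845 0.0359 r 0.0825 69 ang cover [ 0  0  0  0 25 16 17 11]
pan 0.5851 0.035 r 0.0823 136 ang cover [21  0  5 21 22 23 27 17]
```

At the stop (force rising, joint ≈1.57) and held for over 1 s, with the pan still centred. Lifting off so the spring takes the arm home.

```bash
python3 -m pendant '{"rot":[[0,0,0],[0,0,0],[0,0,0],[0,0,0],[0,0,0.17],[0,0,0.34],[0,0,0.5],[0,0,0.67],[0,0,0.84],[0,0,1.01]],"dp":[[0,-0.002,-0.02],[0,-0.002,-0.06],[0,-0.002,-0.11],[0,-0.002,-0.15],[0,-0.002,-0.16],[0,-0.002,-0.16],[0,-0.002,-0.16],[0,-0.002,-0.16],[0,-0.002,-0.16],[0,-0.002,-0.16]],"gripper":[0.024,0.024,0.024,0.024,0.05,0.062,0.062,0.062,0.062,0.062]}'
python3 -m pendant '{"rot":[[0,0,0.17],[0,0,0.34],[0,0,0.526],[0,0,0.526],[0,0,0.526],[0,0,0.526],[0,0,0.526],[0,0,0.526],[0,0,0.526],[0,0,0.526]],"dp":[[0,0,0],[0,0,0],[0,0,0],[0,0,0],[0,0,0],[0,0,0],[0,0,0],[0,0,0],[0,0,0],[0,0,0]],"gripper":[0.062,0.062,0.062,0.062,0.062,0.062,0.062,0.062,0.062,0.062]}'
python3 - <<'E'
from h import *
arm()
p,W=panfit("wrist",(.5836,.0361),"pics/w9.png"); z=W[...,2]
m=(z>.07)&(z<.085)&(abs(W[...,1]-.03)<.1)&(W[...,0]>.48)&(W[...,0]<.7)
for l,c,a,b,k in blobs(m,W,300): print((a+b)/2,k)
np.set_printoptions(precision=4,suppress=True)
p,W=cloud("top"); z=W[...,2]; X,Y=W[...,0],W[...,1]
m=((z>.006)&(z<.014)&(X>.4)&(X<.7)&(Y<-.215)&(Y>-.46)).astype(np.uint8)
m=cv2.morphologyEx(m,cv2.MORPH_CLOSE,np.ones((5,5)));m=cv2.morphologyEx(m,cv2.MORPH_OPEN,np.ones((7,7)))>0
print("tray",cv2.minAreaRect(np.c_[X[m],Y[m]].astype(np.float32)),m.sum()); print(delta([.582,.058,.3]))
E
```

```text
clock: 39.22
tool_pos: [0.5725, -0.0452, 0.3573]
tool_rot: [179.8, -0.3, -150.0]
ft_force: [-0.5, -0.1, 0.6]
opening: 0.0619
finger_force: 0.0
clock: 40.48
tool_pos: [0.5744, -0.0452, 0.3589]
tool_rot: [-180.0, 0.0, -179.9]
ft_force: [0.5, 0.3, 0.5]
opening: 0.0617
finger_force: 0.0
head 0.7719687726091401 -0.17965906922733865 685 world ang -4.227606506183686 joint~ -0.003972482931866151
pan 0.5836 0.0353 r 0.0823 1470 ang cover [218 191 176 176 160  99 229 221]
[ 0.55611243 -0.0041467   0.07450643] 1587
[0.55665162 0.0715644  0.07458588] 1621
[ 0.61201944 -0.003743    0.07440456] 1404
[0.6121226  0.07642751 0.07443044] 1429
tray ((0.49416226148605347, -0.26381367444992065), (0.18590009212493896, 0.0), 12.622714042663574) 2595
(array([-0.0079,  0.1032,  0.0589]), array([ 0.5744, -0.0452,  0.3589]), array([ 180. ,   -0. , -179.9]))
```

The arm is home and the pots are all upright. Pick the far-right pot, then look at the tray.

```bash
python3 -m pendant '{"rot":[[0,0,0],[0,0,0],[0,0,0],[0,0,0],[0,0,0],[0,0,0],[0,0,0],[0,0,0],[0,0,0],[0,0,0]],"dp":[[-0.02,0.02,0.04],[-0.038,0.041,0.09],[-0.038,0.041,0.14],[-0.038,0.041,0.18],[-0.038,0.041,0.22],[-0.038,0.041,0.245],[-0.038,0.041,0.245],[-0.038,0.041,0.245],[-0.038,0.041,0.245],[-0.038,0.041,0.245]],"gripper":[0.062,0.062,0.062,0.062,0.062,0.062,0.062,0.04,0.04,0.04]}'
python3 -m pendant '{"rot":[[0,0,0],[0,0,0],[0,0,0],[0,0,0],[0,0,0],[0,0,0],[0,0,0],[0,0,0],[0,0,0],[0,0,0]],"dp":[[0,0,-0.03],[0,0,-0.08],[0,0,-0.13],[0,0,-0.19],[0.03,-0.03,-0.24],[0.06,-0.08,-0.24],[0.10,-0.13,-0.24],[0.14,-0.18,-0.24],[0.17,-0.23,-0.24],[0.18,-0.28,-0.24]],"gripper":[0.04,0.04,0.04,0.04,0.04,0.04,0.04,0.04,0.04,0.04]}'
python3 -m pendant '{"rot":[[0,0,0],[0,0,0],[0,0,0]],"dp":[[0,-0.05,0],[0,-0.05,0],[0,-0.05,0]],"gripper":[0.04,0.04,0.04]}'
python3 - <<'E'
from h import *
p,W=cloud("wrist"); cv2.imwrite("pics/w10.png",p); z=W[...,2]; X,Y=W[...,0],W[...,1]
m=((z>.006)&(z<.014)&(X>.35)&(X<.7)&(Y<-.215)&(Y>-.48)).astype(np.uint8)
m=cv2.morphologyEx(m,cv2.MORPH_OPEN,np.ones((5,5)))>0
(c,wh,a)=cv2.minAreaRect(np.argwhere(m)[:, ::-1].astype(np.float32)) ; print(c,wh,a,m.sum())
Q=np.c_[X[m],Y[m]]*1000; print("tray",cv2.minAreaRect(Q.astype(np.float32)),Q.min(0),Q.max(0),np.median(z[m])); print(manip.sense()["tool_pos"])
E
```

```text
clock: 41.88
tool_pos: [0.6131, -0.0042, 0.1152]
tool_rot: [-180.0, 0.1, -179.9]
ft_force: [-0.4, -0.3, 3.3]
opening: 0.0447
finger_force: 61.1
clock: 43.12
tool_pos: [0.431, -0.2858, 0.3549]
tool_rot: [-180.0, 0.0, -179.9]
ft_force: [0.8, 0.4, 0.2]
opening: 0.045
finger_force: 61.3
clock: 43.5
tool_pos: [0.4327, -0.3341, 0.3539]
tool_rot: [180.0, -0.0, -179.9]
ft_force: [1.3, 0.8, -0.2]
opening: 0.0444
finger_force: 61.5
(245.4259033203125, 191.411865234375) (120.5467529296875, 128.60426330566406) 80.90972137451172 9821
tray ((496.2901611328125, -341.04827880859375), (168.45150756835938, 162.74942016601562), 11.362699508666992) [ 403.52559468 -435.27392105] [ 563.22818676 -246.09295724] 0.00807461142698896
[ 0.43288322 -0.33358407  0.35395398]
```

View pics/w10.png

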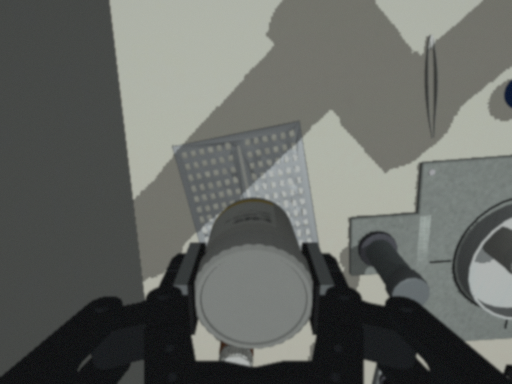

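Tray: near corners at px (175,146) and (300,122), yaw ≈ +11.4°, centre ≈ (.509,−.338), top z ≈ .008. Place the first pot far-right.

```bash
python3 -m pendant '{"rot":[[0,0,0],[0,0,0],[0,0,0],[0,0,0],[0,0,0],[0,0,0],[0,0,0],[0,0,0],[0,0,0],[0,0,0]],"dp":[[-0.05,-0.02,0.03],[-0.1,-0.034,0.07],[-0.121,-0.034,0.12],[-0.121,-0.034,0.17],[-0.121,-0.034,0.21],[-0.121,-0.034,0.23],[-0.121,-0.034,0.238],[-0.121,-0.034,0.242],[-0.121,-0.034,0.244],[-0.121,-0.034,0.244]],"gripper":[0.04,0.04,0.04,0.04,0.04,0.04,0.04,0.04,0.04,0.04]}'
python3 -m pendant '{"rot":[[0,0,0],[0,0,0],[0,0,0],[0,0,0],[0,0,0],[0,0,0],[0,0,0],[0,0,0],[0,0,0],[0,0,0]],"dp":[[0,0,0],[0,0,0],[0,0,-0.03],[0,0,-0.09],[0,0,-0.14],[0,0.06,-0.19],[0,0.12,-0.21],[-0.02,0.18,-0.21],[-0.02,0.24,-0.21],[-0.02,0.3,-0.21]],"gripper":[0.06,0.062,0.062,0.062,0.062,0.062,0.062,0.062,0.062,0.062]}'
python3 -m pendant '{"rot":[[0,0,0],[0,0,0],[0,0,0]],"dp":[[0.02,0.06,0],[0.02,0.06,0],[0.02,0.06,0]],"gripper":[0.062,0.062,0.062]}'
python3 - <<'E'
from h import *
p,W=panfit("wrist",(.5836,.0361)); z=W[...,2]
m=(z>.07)&(z<.085)&(abs(W[...,1]-.03)<.12)&(W[...,0]>.48)&(W[...,0]<.7)
for l,c,a,b,k in blobs(m,W,300): print((a+b)/2,k)
print(delta([.612,.0765,.113]))
E
```

```text
clock: 44.8
tool_pos: [0.5545, -0.3685, 0.1108]
tool_rot: [-179.9, 0.1, -179.9]
ft_force: [0.8, -0.3, -0.4]
opening: 0.0445
finger_force: 61.5
clock: 46.05
tool_pos: [0.5735, -0.0756, 0.3204]
tool_rot: [-180.0, 0.1, -179.9]
ft_force: [0.4, -0.4, 0.6]
opening: 0.0617
finger_force: 0.0
clock: 46.42
tool_pos: [0.5535, -0.0175, 0.3203]
tool_rot: [-180.0, 0.1, -179.8]
ft_force: [-0.2, -0.4, -0.4]
opening: 0.0621
finger_force: 0.0
pan 0.5834 0.0353 r 0.0823 1656 ang cover [259 227 209 222 111 131 248 249]
[ 0.55643666 -0.00416173  0.07456163] 1865
[0.55655678 0.07130432 0.07443579] 1890
[0.61177993 0.07634686 0.07445076] 1655
(array([-0.0583,  0.0947,  0.2072]), array([ 0.5537, -0.0182,  0.3202]), array([-1.800e+02,  1.000e-01, -1.799e+02]))
```

```bash
python3 -m pendant '{"rot":[[0,0,0],[0,0,0],[0,0,0],[0,0,0],[0,0,0],[0,0,0],[0,0,0],[0,0,0],[0,0,0],[0,0,0]],"dp":[[-0.03,0.05,0.03],[-0.058,0.095,0.06],[-0.058,0.095,0.11],[-0.058,0.095,0.16],[-0.058,0.095,0.19],[-0.058,0.095,0.207],[-0.058,0.095,0.207],[-0.058,0.095,0.207],[-0.058,0.095,0.207],[-0.058,0.095,0.207]],"gripper":[0.062,0.062,0.062,0.062,0.062,0.062,0.062,0.04,0.04,0.04]}'
python3 -m pendant '{"rot":[[0,0,0],[0,0,0],[0,0,0],[0,0,0],[0,0,0],[0,0,0],[0,0,0],[0,0,0],[0,0,0],[0,0,0]],"dp":[[0,0,-0.03],[0,0,-0.09],[0,0,-0.15],[0,0,-0.2],[0.02,-0.06,-0.2],[0.05,-0.12,-0.2],[0.074,-0.18,-0.2],[0.074,-0.24,-0.2],[0.074,-0.3,-0.2],[0.074,-0.36,-0.2]],"gripper":[0.04,0.04,0.04,0.04,0.04,0.04,0.04,0.04,0.04,0.04]}'
python3 -m pendant '{"rot":[[0,0,0],[0,0,0],[0,0,0]],"dp":[[0,-0.01,0],[0,-0.01,0],[0,-0.01,0]],"gripper":[0.04,0.04,0.04]}'
python3 - <<'E'
from h import *
print(delta([.539,-.2936,.110]))
E
```

```text
clock: 47.72
tool_pos: [0.6122, 0.0776, 0.1145]
tool_rot: [-180.0, 0.2, -179.9]
ft_force: [0.1, 0.0, 6.1]
opening: 0.0447
finger_force: 61.2
clock: 48.98
tool_pos: [0.5374, -0.2842, 0.3133]
tool_rot: [-180.0, 0.0, -179.9]
ft_force: [1.5, -0.3, -0.4]
opening: 0.0446
finger_force: 61.4
clock: 49.35
tool_pos: [0.5379, -0.2908, 0.3129]
tool_rot: [180.0, -0.0, -179.8]
ft_force: [-0.3, 0.1, -0.6]
opening: 0.0448
finger_force: 61.5
(array([-0.0012, -0.0029,  0.2029]), array([ 0.5379, -0.2908,  0.3129]), array([ 180. ,   -0. , -179.8]))
```

Place it, then fetch the near-right pot (.556,−.004).

```bash
python3 -m pendant '{"rot":[[0,0,0],[0,0,0],[0,0,0],[0,0,0],[0,0,0],[0,0,0],[0,0,0],[0,0,0],[0,0,0],[0,0,0]],"dp":[[0,-0.001,0.05],[0,-0.001,0.1],[0,-0.001,0.15],[0,-0.001,0.18],[0,-0.001,0.193],[0,-0.001,0.2],[0,-0.001,0.203],[0,-0.001,0.203],[0,-0.001,0.203],[0,-0.001,0.203]],"gripper":[0.04,0.04,0.04,0.04,0.04,0.04,0.04,0.04,0.06,0.062]}'
python3 -m pendant '{"rot":[[0,0,0],[0,0,0],[0,0,0],[0,0,0],[0,0,0],[0,0,0],[0,0,0],[0,0,0],[0,0,0],[0,0,0]],"dp":[[0,0,0],[0,0,-0.03],[0,0,-0.09],[0,0,-0.15],[0,0.06,-0.2],[0,0.12,-0.2],[0,0.18,-0.2],[0,0.24,-0.2],[0,0.285,-0.2],[0,0.285,-0.2]],"gripper":[0.062,0.062,0.062,0.062,0.062,0.062,0.062,0.062,0.062,0.062]}'
python3 - <<'E'
from h import *
p,W=panfit("wrist",(.5836,.0361)); z=W[...,2]
m=(z>.07)&(z<.085)&(abs(W[...,1]-.03)<.12)&(W[...,0]>.48)&(W[...,0]<.7)
for l,c,a,b,k in blobs(m,W,300): print((a+b)/2,k)
print(delta([.557,-.004,.113]))
E
```

```text
clock: 50.6
tool_pos: [0.5381, -0.2938, 0.1105]
tool_rot: [-180.0, 0.1, -179.9]
ft_force: [0.2, 0.3, 0.3]
opening: 0.0619
finger_force: 0.0
clock: 51.85
tool_pos: [0.5368, -0.0053, 0.3101]
tool_rot: [180.0, 0.0, -179.6]
ft_force: [0.3, -0.4, -0.3]
opening: 0.062
finger_force: 0.0
pan 0.5834 0.0354 r 0.0823 1834 ang cover [266 225 226 229 147 238 250 253]
[ 0.55613406 -0.0040033   0.07467158] 1893
[0.55651241 0.07125964 0.07443896] 1915
(array([-0.0199,  0.003 ,  0.1971]), array([ 0.5371, -0.007 ,  0.3101]), array([-180. ,    0. , -179.7]))
```

```bash
python3 -m pendant '{"rot":[[0,0,0],[0,0,0],[0,0,0],[0,0,0],[0,0,0],[0,0,0],[0,0,0],[0,0,0],[0,0,0],[0,0,0]],"dp":[[-0.02,0.002,0.02],[-0.02,0.002,0.06],[-0.02,0.002,0.11],[-0.02,0.002,0.16],[-0.02,0.002,0.185],[-0.02,0.002,0.197],[-0.02,0.002,0.197],[-0.02,0.002,0.197],[-0.02,0.002,0.197],[-0.02,0.002,0.197]],"gripper":[0.062,0.062,0.062,0.062,0.062,0.062,0.062,0.04,0.04,0.04]}'
python3 -m pendant '{"rot":[[0,0,0],[0,0,0],[0,0,0],[0,0,0],[0,0,0],[0,0,0],[0,0,0],[0,0,0],[0,0,0],[0,0,0]],"dp":[[0,0,-0.03],[0,0,-0.09],[0,0,-0.15],[0,0,-0.2],[0.02,-0.06,-0.2],[0.05,-0.12,-0.2],[0.077,-0.18,-0.2],[0.077,-0.24,-0.2],[0.077,-0.3,-0.2],[0.077,-0.36,-0.2]],"gripper":[0.04,0.04,0.04,0.04,0.04,0.04,0.04,0.04,0.04,0.04]}'
python3 -m pendant '{"rot":[[0,0,0],[0,0,0],[0,0,0]],"dp":[[0,-0.019,0],[0,-0.019,0],[0,-0.019,0]],"gripper":[0.04,0.04,0.04]}'
python3 - <<'E'
from h import *
print(delta([.4796,-.383,.110]))
E
```

```text
clock: 53.15
tool_pos: [0.5584, -0.0067, 0.1144]
tool_rot: [-180.0, 0.2, -179.9]
ft_force: [0.1, -0.6, 6.6]
opening: 0.0447
finger_force: 61.2
clock: 54.4
tool_pos: [0.4806, -0.368, 0.3133]
tool_rot: [-180.0, 0.0, -179.9]
ft_force: [1.3, 0.6, 0.1]
opening: 0.0448
finger_force: 61.4
clock: 54.78
tool_pos: [0.4811, -0.3834, 0.3128]
tool_rot: [179.9, -0.0, -179.8]
ft_force: [-0.5, 1.0, -1.0]
opening: 0.0446
finger_force: 61.5
(array([1.500e-03, 1.000e-04, 2.028e-01]), array([ 0.4811, -0.3834,  0.3128]), array([ 179.9,   -0. , -179.8]))
```

```bash
python3 -m pendant '{"rot":[[0,0,0],[0,0,0],[0,0,0],[0,0,0],[0,0,0],[0,0,0],[0,0,0],[0,0,0],[0,0,0],[0,0,0]],"dp":[[0.001,0,0.05],[0.001,0,0.1],[0.001,0,0.15],[0.001,0,0.18],[0.001,0,0.193],[0.001,0,0.2],[0.001,0,0.203],[0.001,0,0.203],[0.001,0,0.203],[0.001,0,0.203]],"gripper":[0.04,0.04,0.04,0.04,0.04,0.04,0.04,0.04,0.06,0.062]}'
python3 -m pendant '{"rot":[[0,0,0],[0,0,0],[0,0,0],[0,0,0],[0,0,0],[0,0,0],[0,0,0],[0,0,0],[0,0,0],[0,0,0]],"dp":[[0,0,0],[0,0,-0.03],[0,0,-0.09],[0,0,-0.15],[0,0.06,-0.2],[0,0.12,-0.2],[-0.02,0.18,-0.2],[-0.05,0.24,-0.2],[-0.06,0.3,-0.2],[-0.06,0.36,-0.2]],"gripper":[0.062,0.062,0.062,0.062,0.062,0.062,0.062,0.062,0.062,0.062]}'
python3 -m pendant '{"rot":[[0,0,0],[0,0,0],[0,0,0],[0,0,0]],"dp":[[0,0.05,0],[0,0.09,0],[0,0.09,0],[0,0.09,0]],"gripper":[0.062,0.062,0.062,0.062]}'
python3 - <<'E'
from h import *
p,W=panfit("wrist",(.5836,.0361)); z=W[...,2]
m=(z>.07)&(z<.085)&(abs(W[...,1]-.03)<.12)&(W[...,0]>.48)&(W[...,0]<.7)
for l,c,a,b,k in blobs(m,W,300): print((a+b)/2,k)
print(delta([.557,.0715,.113]))
E
```

```text
clock: 56.02
tool_pos: [0.4802, -0.3855, 0.1105]
tool_rot: [-180.0, 0.0, -179.9]
ft_force: [0.5, -0.4, 0.3]
opening: 0.0618
finger_force: 0.0
clock: 57.28
tool_pos: [0.5395, -0.0331, 0.31]
tool_rot: [-180.0, 0.1, -179.9]
ft_force: [1.3, 0.0, -0.3]
opening: 0.0622
finger_force: 0.0
clock: 57.78
tool_pos: [0.5387, 0.0548, 0.3099]
tool_rot: [-180.0, 0.0, -179.9]
ft_force: [0.2, -0.5, -0.1]
opening: 0.0623
finger_force: 0.0
pan 0.5834 0.0357 r 0.0822 1922 ang cover [254 235 220 241 242 232 234 264]
[0.55644749 0.07132308 0.07454207] 1904
(array([-0.0183,  0.0173,  0.1969]), array([0.5387, 0.0543, 0.3099]), array([-180. ,   -0. , -179.9]))
```

```bash
python3 -m pendant '{"rot":[[0,0,0],[0,0,0],[0,0,0],[0,0,0],[0,0,0],[0,0,0],[0,0,0],[0,0,0],[0,0,0],[0,0,0]],"dp":[[-0.018,0.017,0.02],[-0.018,0.017,0.06],[-0.018,0.017,0.11],[-0.018,0.017,0.16],[-0.018,0.017,0.185],[-0.018,0.017,0.197],[-0.018,0.017,0.197],[-0.018,0.017,0.197],[-0.018,0.017,0.197],[-0.018,0.017,0.197]],"gripper":[0.062,0.062,0.062,0.062,0.062,0.062,0.062,0.04,0.04,0.04]}'
python3 -m pendant '{"rot":[[0,0,0],[0,0,0],[0,0,0],[0,0,0],[0,0,0],[0,0,0],[0,0,0],[0,0,0],[0,0,0],[0,0,0]],"dp":[[0,0,-0.03],[0,0,-0.09],[0,0,-0.15],[0,0,-0.2],[0.02,-0.06,-0.2],[0.05,-0.12,-0.2],[0.08,-0.18,-0.2],[0.092,-0.24,-0.2],[0.092,-0.3,-0.2],[0.092,-0.36,-0.2]],"gripper":[0.04,0.04,0.04,0.04,0.04,0.04,0.04,0.04,0.04,0.04]}'
python3 -m pendant '{"rot":[[0,0,0],[0,0,0],[0,0,0]],"dp":[[0,-0.02,0],[0,-0.02,0],[0,-0.02,0]],"gripper":[0.04,0.04,0.04]}'
python3 - <<'E'
from h import *
print(delta([.4646,-.3086,.110]))
E
```

```text
clock: 59.08
tool_pos: [0.5579, 0.0719, 0.1144]
tool_rot: [-180.0, 0.2, -179.9]
ft_force: [0.2, -0.7, 6.6]
opening: 0.0446
finger_force: 61.2
clock: 60.32
tool_pos: [0.4649, -0.2868, 0.3134]
tool_rot: [-180.0, 0.1, -179.9]
ft_force: [1.4, 0.3, -0.3]
opening: 0.0449
finger_force: 61.4
clock: 60.7
tool_pos: [0.4654, -0.3036, 0.3128]
tool_rot: [179.9, -0.0, -179.8]
ft_force: [0.7, 0.9, -0.4]
opening: 0.045
finger_force: 61.5
(array([ 0.0007, -0.0053,  0.2028]), array([ 0.4654, -0.3036,  0.3128]), array([ 179.9,   -0. , -179.8]))
```

```bash
python3 -m pendant '{"rot":[[0,0,0],[0,0,0],[0,0,0],[0,0,0],[0,0,0],[0,0,0],[0,0,0],[0,0,0],[0,0,0],[0,0,0]],"dp":[[0.001,-0.004,0.05],[0.001,-0.004,0.1],[0.001,-0.004,0.15],[0.001,-0.004,0.18],[0.001,-0.004,0.193],[0.001,-0.004,0.2],[0.001,-0.004,0.203],[0.001,-0.004,0.203],[0.001,-0.004,0.203],[0.001,-0.004,0.203]],"gripper":[0.04,0.04,0.04,0.04,0.04,0.04,0.04,0.04,0.06,0.062]}'
python3 -m pendant '{"rot":[[0,0,0],[0,0,0],[0,0,0],[0,0,0],[0,0,0],[0,0,0],[0,0,0],[0,0,0],[0,0,0],[0,0,0]],"dp":[[0,0,0],[0,0,-0.03],[0,0,-0.09],[0,0,-0.15],[0.02,0,-0.2],[0.04,0,-0.25],[0.04,-0.02,-0.25],[0.04,-0.02,-0.25],[0.04,-0.02,-0.25],[0.04,-0.02,-0.25]],"gripper":[0.062,0.062,0.062,0.062,0.062,0.062,0.062,0.062,0.062,0.062]}'
python3 - <<'E'
from h import *
p,W=cloud("wrist"); cv2.imwrite("pics/w11.png",p); z=W[...,2]; X,Y=W[...,0],W[...,1]
from math import *
def tray(q,c=(.5093,-.3383),a=radians(11.4)):
    d=np.array(q[:2])-c; return (d@[cos(a),sin(a)]).round(4),(d@[-sin(a),cos(a)]).round(4)
m=(z>.062)&(z<.08)&(Y<-.22)&(Y>-.46)&(X<.66)
for l,c,a,b,k in blobs(m,W,200): q=(a+b)/2; print(q.round(4),tray(q),k)
panfit("top",(.5836,.0357)); arm()
p,W=cloud("top"); cv2.imwrite("pics/top9.png",p); z=W[...,2]
for zl,zh,x,y,n in((.075,.1,.706,-.356,"bottle"),(.012,.03,.746,.308,"timer")):
    m=(z>zl)&(z<zh)&(np.hypot(W[...,0]-x,W[...,1]-y)<.06); print(n,W[m].mean(0))
E
```

```text
clock: 61.95
tool_pos: [0.4647, -0.3094, 0.1104]
tool_rot: [-180.0, 0.0, -179.9]
ft_force: [0.5, 0.3, -0.2]
opening: 0.0619
finger_force: 0.0
clock: 63.2
tool_pos: [0.4244, -0.3286, 0.3584]
tool_rot: [179.9, -0.1, -179.8]
ft_force: [-0.1, -0.4, 0.2]
opening: 0.0619
finger_force: 0.0
[ 0.4637 -0.3103  0.0675] (np.float64(-0.0391), np.float64(0.0365)) 1377
[ 0.4782 -0.3861  0.0675] (np.float64(-0.0399), np.float64(-0.0407)) 1343
[ 0.5375 -0.2946  0.0672] (np.float64(0.0363), np.float64(0.0373)) 1190
[ 0.5535 -0.3692  0.067 ] (np.float64(0.0372), np.float64(-0.039)) 1159
pan 0.5845 0.0358 r 0.0824 135 ang cover [16 16 18 18 19 18 13 17]
head 0.7692900702126246 -0.17710891971394027 736 world ang -3.5558387839953345 joint~ 0.007752075628943147
bottle [ 0.70569631 -0.35583383  0.08393636]
timer [0.74501143 0.30737175 0.01641119]
```

View pics/w11.png

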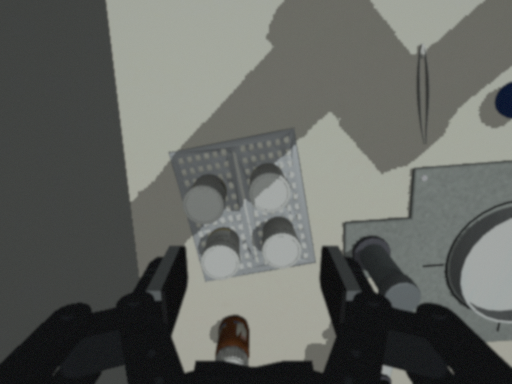

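The four pots stand upright on the tray at px (205,195), (269,190), (220,250) and (282,243). The pan is empty and centred, the arm is home, and the bystanders haven't moved.

```bash
python3 -c "
from plant import manip
print(manip.job_done())"
```

```text
the job is handed in; nothing more can be done
None
```

The job is handed in, though no verdict came back. My own last measurements show all four pots upright on the tray, the empty pan within about 1 mm of the mark, the reader arm home after a hold of over 1 s at its stop, and the timer and bottle unmoved.

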